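Read a vial and index the carriage to the next one

ROBOT

A 7-joint arm with a two-finger parallel gripper is mounted at the origin on a cart in front of the work surface, level with it; the furniture and walls round the work are solid. World frame = base frame: x ahead of the robot, y to its left, z up, the work surface at z = 0. Lengths are in m, angles in rad, forces in N, time in s.
With the tool pointing down it reaches from about 0.35 to 0.9 m from the base axis. Payload 8.1 kg.
Tool frame: the origin (TCP) lies at the very end of the fingers, on their centre line; the grasp point (between the pads) lies 19 mm behind it (grasp_offset is the distance from the TCP to the grasp point, in m); z points along the fingers, y is the line along which they close (so a half turn about z gives the same grasp; the last joint's range is limited). The gripper opens to 92 mm and grips with 3 to 60 N. Pads are 19 mm wide; open, the fingers measure 130 mm over their backs; the gripper's body (75 mm by 190 mm) begins 47 mm behind the grasp point.
Start: joints at [-1.301, 0.434, 0.025, 1.573, -0.012, 1.134, -0.075], TCP at [0.228, 0.582, 0.227] pointing down, gripper open.
Joint ranges: [-2.62, 2.62], [-0.44, 2.09], [-1.27, 1.32], [0.08, 2.57], [-1.32, 4.46], [0.12, 2], [-2.74, 2.74]. Speed limits (rad/s): [2.22, 2.22, 3.01, 3.01, 3.14, 3.14, 3.14].

INTERFACE

Orientations are given as a rotation vector (axis times angle).
In Python, from cell import observe, get_image, camera_params, sign_off, silhouettes, grasp_offset gives the robot as it stands. The module is installed in compiled form; this text tells all that it offers.
- The arm moves only by the tool jog_arm, never from a script. Its argument "motion" is a list that holds one entry, the list of rows, each a list of 7 numbers: the shift along the tool's x, y, z in m, then the turn, a rotation vector about the tool's x, y, z in rad, then the closure, from -1 (fully open) to 1 (shut), so that 0 is half open. In form: [[[dx, dy, dz, wx, wy, wz, hand], ...]]. A call has 1 to 10 rows; each row is the pose to reach, as a shift and turn from the pose commanded when the call began, along the tool's axes at that moment; what a row does not reach only later rows make up. A row lasts 1/12 s, in which the tool goes at most 41.7 mm and 7.16 degrees, less where a joint would pass 70% of its speed; a pose out of reach is approached as far as the arm can. A call with a gripper value outside its range is refused whole. The fingers move at their own pace and stop on an object; "force" is the grip in N (left out, the last holds). Time passes only in rows, so rows that repeat a pose let the fingers close. It gives the time, the measured TCP pose, the force, the opening and the grip force at its end, in the units of the state.
- observe(): the state, without advancing time (a new reading comes with each control period).
- get_image(name): name is "side" or "top" or "wrist"; returns the picture (400x640x3 uint8, red, green, blue); there is no depth.
- camera_params(name): a dict with "vertical_fov" (degrees; the focal length in pixels is half the picture's height over the tangent of half this angle, whatever the lens; pixels are square), "cx", "cy" (the principal point, pixels), "dist_coeffs" ([k1, k2, p1, p2, k3] as OpenCV has them; the pictures are not rectified), "T" (4x4, takes a point from camera to world coordinates). Camera axes: x right, y down, z forward; pixel columns grow to the right and rows downward; lengths in m; the calibration is good to about 2 mm. A picture is of the moment at which its call begins: read the wrist's pose just before it. camera_params takes no time and is no camera call; for the wrist camera it gives the pose at the moment of the call.
- sign_off(): hands the job in; it is judged then, once.
Trained networks look in the newest picture that a camera, given by its name, has taken for a name from the list of things; names that differ only in an ending like _2 or _b are one class to them, and where a whole thing is asked for, a point or a joint stands for the part that bears it (a point fixed in the world has none). Each returns a list of dicts, best first, with "p" (0 to 1); they miss things now and then, are a little off and sometimes report something else, mostly with a low value. They report only what shows in the picture. A call takes as long as a camera call.
- silhouettes(query, camera): "mask" (400x640 bool, what is visible of it) and "pixel" ([column, row] in pixels, amid what is visible of it).
The state is a dict: "clock": time; "joints": joint angles; "dq": joint speeds; "joint_efforts": joint torques, N m; "position": TCP position; "ee_rot": TCP orientation; "force": force on the tool from outside, world axes, zero at the start; "ft_torque": the same for the moment, N m; "width": opening from 0.0 (shut) to 1.0 (fully open); "gripper_force": force on a finger pad.
Only numpy, scipy, OpenCV 4.12 (cv2) and the standard library are available. Lean on these libraries where they do the work, as an engineer would, in place of code of your own. Each camera call takes 0.05 s, during which the arm holds its last target. There are 200 camera calls.

TASK

Read the vial that stands in front of the code reader by squeezing the reader's orange trigger fully and letting it go again. Then pull up the red knob of the index plunger, slide the carriage until the white-capped vial stands in front of the reader, and let the pin drop fully home in that hole. Finish with the fingers still closed on the knob, the pin held home; keep the vials upright in their seats and leave the rest of the bench where it is.

Things in the scene. Friction and masses are not known exactly. Their poses are not given: they have to be found in the camera images.
- station: Grey breadboard plate, 280 x 340 mm, top at z 16 mm, fixed to the bench, elsewhere and turned up to 0.2 rad each time; it carries reader, rail and carriage. Origin on the bench near its middle. Its y axis runs along the rail (the way the carriage slides), z is up, x points from the carriage (at -x, nearer the robot) to the reader (at +x).
- reader: Pale grey pistol-shaped code reader strapped down on its side over the station, fixed. Origin and axes as the station's. Its window looks to station -x. Its grip sticks out to station -y, z 60 to 88 mm, free on all sides and below down to the plate. Its head is 53 mm wide, the top of its strap at z 106 mm.
- trigger_pad (a point): Middle of the front face of the reader's orange trigger, 74 mm above the bench; moves with it. The trigger is 48 mm long along station y, 18 mm high and faces station -x; squeezing moves it to station +x, towards the grip. The reader's head and strap begin 29 mm from this point towards station +y.
- grip_back (a point): Point on the back (station +x side) of the reader's fixed grip, straight across from the trigger pad, 74 mm up. The two points are 52 mm apart at rest, about 45 mm when fully squeezed; one finger on each, closing along station x, squeezes the trigger. The back face leans 0.2 rad: farther from the head it lies farther to station +x.
- reader_trigger (a joint): Angle of the trigger, rad: 0 released, 0.22 fully squeezed (end stop). A spring returns it; about 3 to 8 N on the pad squeezes it fully.
- knob_center (a point): Centre of the red knob of the index plunger (moves with it). The knob is 25 mm across and 29 mm tall, upright, on the robot's side of the carriage; pin down, its centre is 83.5 mm above the bench and its lower end 67 mm, 17 mm above the carriage plate. It is free on all sides; the vials stand 52 mm behind it.
- index_knob: The same red knob as a body; origin on its axis, 18.5 mm below knob_center.
- index_pin (a joint): Lift of knob and pin, m: 0 pin home in a hole, 0.016 fully pulled (end stop). A spring pushes it down with 3 N when home and 6 N when lifted 12 mm. The 8 mm round-ended pin is 9 mm deep in a 10 mm hole, so it is clear when lifted more than 9 mm, and it rests at 0.009 when it stands on the strip between two holes.
- carriage (a joint): Place of the blue carriage along the rail, m, growing to station +y; 0 at the start, where the pin sits in a hole. The holes are 40 mm apart (..., -0.04, 0, 0.04, ...) and the carriage can travel 83 mm either way. Plunger and knob ride on the carriage, so sideways movement of the lifted knob slides it (friction about 1.5 N).
- read_point (a point): The place in front of the reader's window, on the line of the vials, 74 mm above the bench; fixed to the station. A vial that is being read has its centre here.
- vial_1_center (a point): Centre (22 mm above its foot) of the WHITE-capped vial, 23 mm across, 44 mm tall, which stands loosely in one of the two outer seats of the carriage, left or right by chance. The seats are 40 mm apart and 10 mm deep.
- vial_0_center (a point): Centre of the black-capped vial with amber content in the middle seat, the one in front of the reader at the start; same size.
- vial_2_center (a point): Centre of the black-capped vial with green content in the other outer seat; same size.
- bench_timer: White digital timer, 66 x 66 x 20 mm, loose on the bench to the left; a bystander. Origin under its centre.
- tape_roll_0: Roll of cream tape, 96 mm across, 19 mm high, loose on the bench to the right; a bystander. Origin under its centre.
- beaker: Clear glass beaker, 55 mm across, 70 mm tall, empty and loose on the bench to the right; a bystander. Origin under its centre.

How it is judged:
By the outcome, as a careful person would: the job done as asked, in the order asked, and still so for the second after the job is handed in, while the arm keeps its last pose, push and grip.
It also fails if it takes over 45 s, if anything falls off the work surface, if the arm or the gripper's body presses on something with over 40 N, if the wrist force passes 120 N, or if a joint passes its speed limit or range.

## Working session

There is one attempt and no reset: what is moved stays moved. The work goes in short steps, Python scripts to look and compute and a tool call to move; the robot and the scene stay as the last step left them, time stands still between calls to the robot, and variables do not carry over. Pictures are saved under pics/ and viewed, at most 10 in all, crops included, and the job is handed in when it is done.

Besides the shell and the picture viewer there is one more tool, called after "Emit:" as name(argument=value, ...), one argument or row to a line, values as JSON. jog_arm: Moves the arm, as the interface text tells. Its arguments: {"type":"object","properties":{"motion":{"type":"array"},"force":{"type":"number"}},"required":["motion"]}

```bash
mkdir -p pics
cat > h.py <<'E'
import numpy as np, cv2
from cell import *
def K(p):
    f=200/np.tan(np.radians(p["vertical_fov"])/2)
    return np.array([[f,0,p["cx"]],[0,f,p["cy"]],[0,0,1.]])
def ray(cam,px):
    p=camera_params(cam);T=np.array(p["T"])
    u=cv2.undistortPoints(np.array([[px]],float),K(p),np.array(p["dist_coeffs"],float))[0,0]
    return T[:3,3],T[:3,:3]@np.array([u[0],u[1],1.])
def atz(cam,px,z):
    o,d=ray(cam,px);return o+d*(z-o[2])/d[2]
def tri(obs):
    A=np.zeros((3,3));b=np.zeros(3)
    for cam,px in obs:
        o,d=ray(cam,px);d=d/np.linalg.norm(d);M=np.eye(3)-np.outer(d,d);A+=M;b+=M@o
    return np.linalg.solve(A,b)
def proj(cam,X):
    p=camera_params(cam);T=np.linalg.inv(np.array(p["T"]))
    r,_=cv2.Rodrigues(T[:3,:3])
    return cv2.projectPoints(np.array(X,float).reshape(-1,3),r,T[:3,3],K(p),np.array(p["dist_coeffs"],float))[0][:,0]
E
python3 - <<'E'
from h import *
s=observe();print({k:np.round(v,3) for k,v in s.items()},grasp_offset)
for c in ["top","side"]:
    im=get_image(c);cv2.imwrite(f"pics/{c}0.png",im[:,:,::-1])
    print(c,np.round(camera_params(c)["T"],3).tolist())
    for q in ["reader_trigger","index_knob","vial_1_center","vial_0_center","reader","station","beaker"]:
        for r in silhouettes(q,c)[:3]: print(q,round(r["p"],2),np.round(r["pixel"]),r["mask"].sum())
E
```

```text
{'clock': np.float64(0.0), 'joints': array([-1.301,  0.435,  0.025,  1.574, -0.012,  1.134, -0.075]), 'dq': array([-0.001,  0.001, -0.001, -0.   , -0.002, -0.001, -0.001]), 'joint_efforts': array([-1.0000e-03, -6.6786e+01,  9.8500e-01, -3.1446e+01, -6.1000e-02,
        4.3000e-02,  0.0000e+00]), 'position': array([0.228, 0.582, 0.226]), 'ee_rot': array([-5.820e-01, -3.087e+00,  2.000e-03]), 'force': array([ 0.15 , -0.413, -0.251]), 'ft_torque': array([ 0.006, -0.023,  0.025]), 'gripper_force': np.float64(0.0), 'width': np.float64(1.002)} 0.0188
top [[0.022, -0.987, 0.157, 0.383], [-1.0, -0.023, 0.0, 0.032], [0.004, -0.157, -0.988, 1.377], [0.0, 0.0, 0.0, 1.0]]
index_knob 0.61 [319. 249.] 67
index_knob 0.5 [347. 202.] 70
index_knob 0.26 [190. 202.] 411
vial_0_center 0.37 [322. 228.] 34
reader 0.64 [334. 193.] 728
reader 0.49 [336. 232.] 52
station 0.96 [322. 219.] 8839
station 0.69 [449. 178.] 612
beaker 0.71 [441. 229.] 275
beaker 0.25 [311. 228.] 52
side [[0.937, -0.202, 0.285, 0.213], [-0.348, -0.488, 0.8, -1.028], [-0.023, -0.849, -0.528, 0.806], [0.0, 0.0, 0.0, 1.0]]
reader_trigger 0.57 [328. 225.] 72
reader_trigger 0.16 [271. 218.] 103
index_knob 0.66 [268. 218.] 94
index_knob 0.31 [347. 313.] 521
vial_1_center 0.44 [285. 208.] 51
vial_0_center 0.4 [287. 217.] 77
reader 0.85 [336. 223.] 727
station 0.63 [304. 237.] 7148
beaker 0.63 [345. 312.] 561
```

Run:
```python
import cv2
a=cv2.imread("pics/top0.png")[150:300,220:420];b=cv2.imread("pics/side0.png")[160:310,210:410]
r=lambda x:cv2.resize(x,None,fx=4,fy=4,interpolation=cv2.INTER_CUBIC)
cv2.imwrite("pics/top0c.png",r(a));cv2.imwrite("pics/side0c.png",r(b))
```

```text
(no output)
```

View pics/top0c.png

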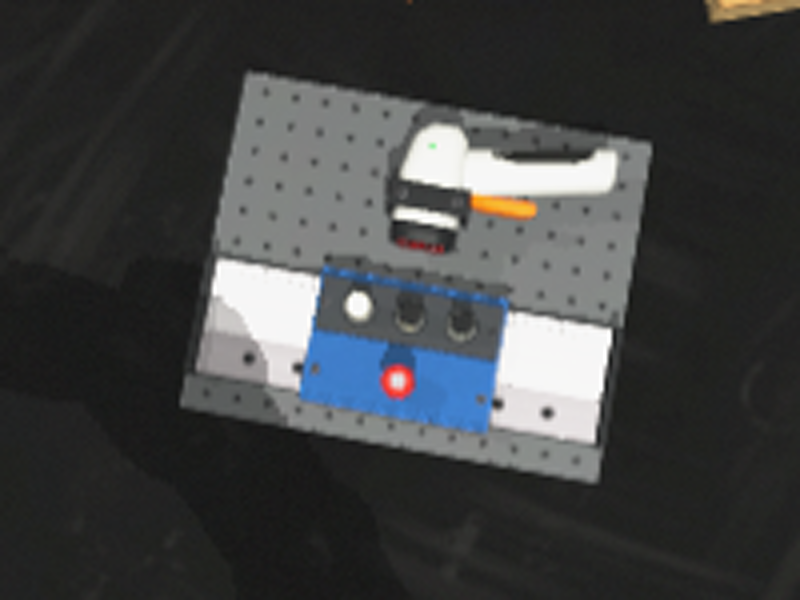

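View pics/side0c.png

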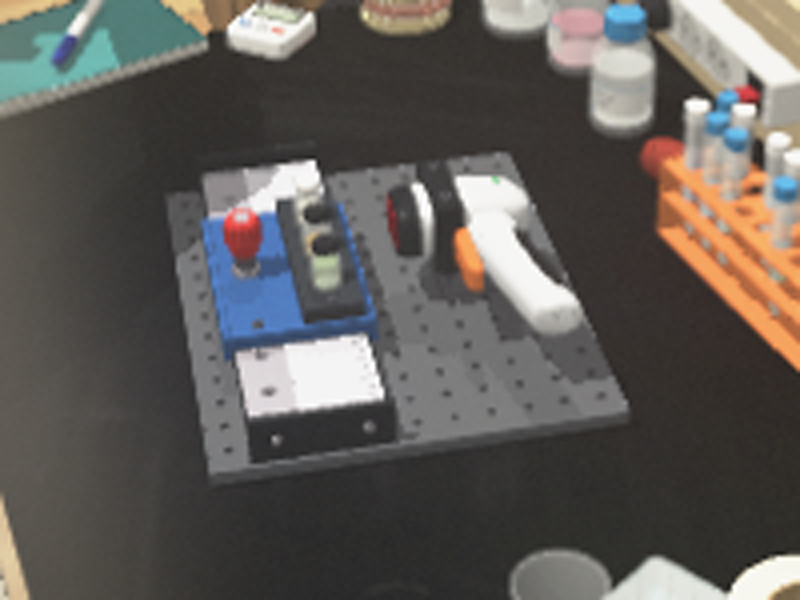

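The top view shows the plate corners at crop (246,72), (650,143), (600,482) and (182,405), the red knob at (397,381) and the orange trigger at (505,207). The white cap is at (357,304), on the +y side, so the carriage has to go to -0.04. The side view agrees, with the knob at (243,235) and the trigger at (468,258).

Run:
```python
from h import *
t=lambda x,y:[220+x/4-.375,150+y/4-.375]
s=lambda x,y:[210+x/4-.375,160+y/4-.375]
# corners (+x+y),(+x-y),(-x-y),(-x+y)
C=np.array([[.14,.17],[.14,-.17],[-.14,-.17],[-.14,.17]])
def fit(P):
    m=P.mean(0);H=(C).T@(P-m);U,_,V=np.linalg.svd(H);R=(V.T@U.T);return m,np.arctan2(R[1,0],R[0,0]),np.linalg.norm(P-m,axis=1)
P=np.array([atz("top",t(*p),.016)[:2] for p in [(246,72),(650,143),(600,482),(182,405)]]);print(P,fit(P))
P2=np.array([atz("side",s(*p),.016)[:2] for p in [(512,152),(630,408),(210,472),(167,195)]]);print(P2,fit(P2))
m,a,_=fit(P)
print("knob tri",tri([("top",t(397,381)),("side",s(243,233))]),atz("top",t(397,381),.097),atz("side",s(243,235),.0835))
print("trig",tri([("top",t(505,207)),("side",s(468,258))]),atz("top",t(505,207),.083))
for n,p in dict(w=(357,304),b=(409,304),g=(461,317)).items(): print(n,atz("top",t(*p),.096))
print("grip far tip",atz("top",t(615,170),.088),"trig front tip",atz("top",t(535,215),.083),"trig front near",atz("top",t(475,212),.083),
"head lower right",atz("top",t(468,210),.1))
```

```text
[[ 0.71436226  0.16705055]
 [ 0.66235415 -0.166349  ]
 [ 0.38649918 -0.12670059]
 [ 0.44000175  0.20818107]] (array([0.55080433, 0.02054551]), np.float64(-0.1522237250845863), array([0.21957896, 0.21765321, 0.22063   , 0.21790897]))
[[ 0.71777565  0.16564665]
 [ 0.66366362 -0.16530703]
 [ 0.38707403 -0.12324253]
 [ 0.44127421  0.20984578]] (array([0.55244688, 0.02173572]), np.float64(-0.15885406512481406), array([0.21918932, 0.2176101 , 0.21992469, 0.21850574]))
knob tri [0.45944023 0.03633911 0.08286878] [0.45840876 0.03632456 0.097     ] [0.45873728 0.03296669 0.0835    ]
trig [ 0.59641819 -0.04443383  0.07746704] [ 0.59541548 -0.04408591  0.083     ]
w [0.51609643 0.06804063 0.096     ]
b [0.51699585 0.02857214 0.096     ]
g [ 0.50798405 -0.01107953  0.096     ]
grip far tip [ 0.62558741 -0.12867287  0.088     ] trig front tip [ 0.5896771  -0.06739015  0.083     ] trig front near [ 0.59096449 -0.02092223  0.083     ] head lower right [ 0.58965295 -0.01486198  0.1       ]
```

```bash
cat >> h.py <<'E'
from scipy.spatial.transform import Rotation as Ro
def plan(pos,yaw):
    """shift & turn to a downward tool whose y axis points at world angle yaw"""
    s=observe();R=Ro.from_rotvec(s["ee_rot"])
    y=np.array([np.cos(yaw),np.sin(yaw),0]);z=np.array([0,0,-1.]);G=Ro.from_matrix(np.c_[np.cross(y,z),y,z])
    print("shift",np.round(R.inv().apply(np.array(pos)-s["position"]),4),"turn",np.round((R.inv()*G).as_rotvec(),4),"clock",s["clock"])
E
python3 - <<'E'
from h import *
s=observe();R=Ro.from_rotvec(s["ee_rot"]).as_matrix();print(R.round(3))
T=np.array(camera_params("wrist")["T"]);print((R.T@(T[:3,3]-s["position"])).round(3),(R.T@T[:3,:3]).round(3),camera_params("wrist")["vertical_fov"])
for y in (-.156,-.156+np.pi): plan([.60,-.043,.22],y)
E
```

```text
[[-0.931  0.364  0.   ]
 [ 0.364  0.931  0.   ]
 [ 0.     0.    -1.   ]]
[ 0.066 -0.    -0.158] [[ 0.    -0.968 -0.249]
 [ 1.     0.    -0.001]
 [ 0.001 -0.249  0.968]] 58.777654554071304
shift [-0.5745 -0.4465  0.0067] turn [ 1.000e-04 -1.000e-04  1.354e+00] clock 0.8
shift [-0.5745 -0.4465  0.0067] turn [ 1.0000e-04  1.0000e-04 -1.7876e+00] clock 0.8
```

Emit:
jog_arm(
  motion=[
    [[-0.574,-0.446,-0.01,0,0,1.354,-1],[-0.574,-0.446,-0.01,0,0,1.354,-1],[-0.574,-0.446,-0.01,0,0,1.354,-1],[-0.574,-0.446,-0.01,0,0,1.354,-1],[-0.574,-0.446,-0.01,0,0,1.354,-1],[-0.574,-0.446,-0.01,0,0,1.354,-1],[-0.574,-0.446,-0.01,0,0,1.354,-1],[-0.574,-0.446,-0.01,0,0,1.354,-1],[-0.574,-0.446,-0.01,0,0,1.354,-1],[-0.574,-0.446,-0.01,0,0,1.354,-1]],
  ],
)

```text
clock: 1.63
position: [0.4416, 0.2224, 0.2329]
ee_rot: [-2.285, -2.156, -0.002]
force: [0.4, 0.6, -0.2]
width: 1.0
gripper_force: 0.0
```

```bash
python3 -c "
from h import *
plan([.60,-.043,.24],-.156)"
```

```text
shift [-0.2557  0.1735 -0.0072] turn [ 0.0005 -0.0009  0.0979] clock 1.6333
```

Emit:
jog_arm(
  motion=[
    [[-0.256,0.173,-0.007,0,0,0.098,-1],[-0.256,0.173,-0.007,0,0,0.098,-1],[-0.256,0.173,-0.007,0,0,0.098,-1],[-0.256,0.173,-0.007,0,0,0.098,-1],[-0.256,0.173,-0.007,0,0,0.098,-1],[-0.256,0.173,-0.007,0,0,0.098,-1],[-0.256,0.173,-0.007,0,0,0.098,-1],[-0.256,0.173,-0.007,0,0,0.098,-1],[-0.256,0.173,-0.007,0,0,0.098,-1],[-0.256,0.173,-0.007,0,0,0.098,-1]],
  ],
)

```text
clock: 2.47
position: [0.6005, -0.0417, 0.2392]
ee_rot: [2.384, 2.046, -0.001]
force: [-0.0, 0.1, 0.7]
width: 1.002
gripper_force: 0.0
```

Run:
```python
from h import *
print(observe()["position"],observe()["ee_rot"])
im=get_image("wrist").copy()
for q in ["reader_trigger","reader","index_knob"]:
    for r in silhouettes(q,"wrist")[:2]:
        m=r["mask"];ys,xs=np.nonzero(m);print(q,r["p"],r["pixel"],m.sum(),xs.min(),xs.max(),ys.min(),ys.max())
cv2.imwrite("pics/w1.png",im[:,:,::-1])
plan([.60,-.043,.24],-.156)
```

```text
[ 0.60045482 -0.04167571  0.23923822] [ 2.38425007e+00  2.04565143e+00 -6.37794572e-04]
reader_trigger 0.82 [313.0, 181.8] 627 305 318 149 208
reader 0.57 [342.0, 143.5] 8989 262 374 85 257
index_knob 0.77 [140.7, 116.7] 984 122 160 103 133
index_knob 0.73 [203.8, 118.1] 772 187 222 104 130
shift [-0.0043  0.0007 -0.0006] turn [-0.0004 -0.001   0.0083] clock 2.6667
```

View pics/w1.png

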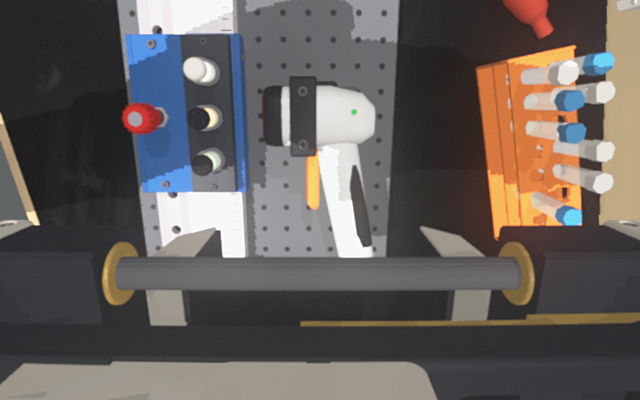

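The wrist view shows the trigger at columns 306–319, rows 150–208, and the strap's lower edge at row 155. The grip's right edge is near column 362 at row 182. The knob top is at (134,119) and the caps at (205,69), (203,118) and (203,163).

Run:
```python
from h import *
a=-.156;X=np.array([np.cos(a),np.sin(a)]);Y=np.array([-X[1],X[0]]);O=np.array([.5515,.021])
def st(n,px,z):
    p=atz("wrist",px,z)[:2];print(n,p.round(4),"st",((p-O)@X).round(4),((p-O)@Y).round(4))
st("trig tip front",(308,208),.083);st("trig mid front",(307,182),.083);st("trig near strap",(306,156),.083)
st("strap edge",(303,156),.1)
st("grip back r182",(362,182),.08);st("grip back r210",(368,215),.08)
st("knob top",(134,119),.098)
for n,p in dict(w=(200,69),b=(202,118),g=(205,162)).items(): st(n,p,.096)
st("head left",(264,115),.09)
for e in [(242,40),(247,190)]: st("carr edge",e,.05)
for e in [(396,30),(387,250)]: st("plate edge",e,.016)
```

```text
trig tip front [ 0.5869 -0.0643] st 0.0482 -0.0788
trig mid front [ 0.5898 -0.0399] st 0.0473 -0.0542
trig near strap [ 0.5925 -0.0164] st 0.0463 -0.0305
strap edge [ 0.591  -0.0137] st 0.0444 -0.0281
grip back r182 [ 0.6394 -0.0479] st 0.0975 -0.0544
grip back r210 [ 0.6413 -0.0802] st 0.1044 -0.0861
knob top [0.4561 0.0377] st -0.0968 0.0017
w [0.5193 0.0682] st -0.0392 0.0416
b [0.5122 0.0298] st -0.0402 0.0026
g [ 0.5065 -0.0068] st -0.0402 -0.0345
head left [0.5631 0.0244] st 0.0109 0.0051
carr edge [0.5493 0.0934] st -0.0135 0.0711
carr edge [ 0.5264 -0.0461] st -0.0143 -0.0702
plate edge [0.6974 0.0865] st 0.1339 0.0873
plate edge [ 0.6647 -0.1473] st 0.138 -0.1487
```

Run:
```python
from h import *
a=-.156;X=np.array([np.cos(a),np.sin(a)]);Y=np.array([-X[1],X[0]]);O=np.array([.5515,.021])
p=O+.0735*X-.056*Y
plan([*p,.055],a)
```

```text
shift [-0.0049  0.0164  0.1844] turn [-0.0004 -0.001   0.0083] clock 2.6667
```

Emit:
jog_arm(
  motion=[
    [[-0.005,0.016,0.02,0,0,0.008,-1],[-0.005,0.016,0.05,0,0,0.008,-1],[-0.005,0.016,0.08,0,0,0.008,-1],[-0.005,0.016,0.1,0,0,0.008,-1],[-0.005,0.016,0.12,0,0,0.008,-1],[-0.005,0.016,0.14,0,0,0.008,-1],[-0.005,0.016,0.16,0,0,0.008,-1],[-0.005,0.016,0.175,0,0,0.008,-1],[-0.005,0.016,0.184,0,0,0.008,-1],[-0.005,0.016,0.184,0,0,0.008,-1]],
  ],
  force=12,
)

```text
clock: 3.5
position: [0.6141, -0.0464, 0.0538]
ee_rot: [-2.386, -2.04, 0.003]
force: [-0.9, 0.5, 1.1]
width: 0.996
gripper_force: 0.0
```

Run:
```python
from h import *
s=observe();print(s["position"],s["force"])
im=get_image("wrist").copy();t=get_image("side").copy()
cv2.imwrite("pics/w2.png",np.hstack([cv2.resize(im[100:400,140:500],None,fx=1.1,fy=1.1),cv2.resize(t[170:280,250:400],(400,330),interpolation=cv2.INTER_CUBIC)])[:,:,::-1])
```

```text
[ 0.61408601 -0.04638243  0.05379365] [-0.93230437  0.54207903  1.13446066]
```

View pics/w2.png

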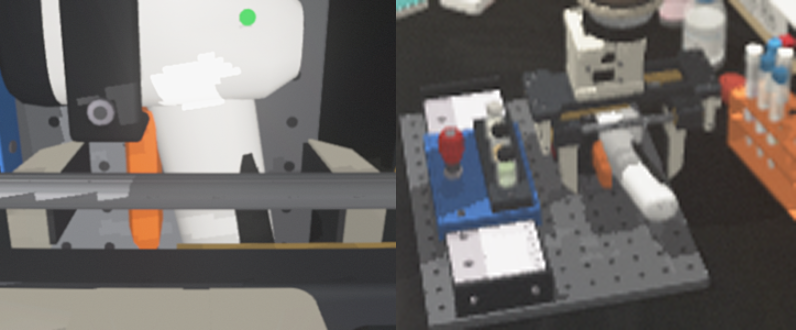

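The fingers straddle the trigger (crop x about 128–160) and the grip (right edge about 270), with similar gaps on both sides. I'll squeeze now.

Emit:
jog_arm(
  motion=[
    [[0,0,0,0,0,0,0],[0,0,0,0,0,0,0],[0,0,0,0,0,0,0.2],[0,0,0,0,0,0,0.2],[0,0,0,0,0,0,0.2],[0,0,0,0,0,0,0.2],[0,0,0,0,0,0,0.2],[0,0,0,0,0,0,0.2]],
  ],
  force=12,
)

```text
clock: 4.27
position: [0.6169, -0.0484, 0.0556]
ee_rot: [2.387, 2.038, 0.002]
force: [6.5, -2.0, -5.0]
width: 0.536
gripper_force: 13.5
```

Run:
```python
from h import *
s=observe();print(s["position"],s["force"],s["width"]*92,s["gripper_force"])
```

```text
[ 0.61689192 -0.0483822   0.05563804] [ 6.47541489 -1.99947138 -5.0305918 ] 49.313595949601634 13.53167634923011
```

Emit:
jog_arm(
  motion=[
    [[0,0.002,0,0,0,0,0.3],[0,0.004,0,0,0,0,0.3],[0,0.005,0,0,0,0,0.3],[0,0.005,0,0,0,0,0.3],[0,0.005,0,0,0,0,0.3],[0,0.005,0,0,0,0,0.3]],
  ],
  force=18,
)

```text
clock: 4.77
position: [0.6175, -0.0486, 0.0553]
ee_rot: [-2.386, -2.037, 0.006]
force: [-9.8, 0.0, 10.9]
width: 0.519
gripper_force: 19.1
```

Run:
```python
from h import *
s=observe();print(s["position"],s["force"],s["width"]*92,s["gripper_force"])
im=get_image("wrist").copy();t=get_image("side").copy()
cv2.imwrite("pics/w3.png",np.hstack([cv2.resize(im[100:400,140:500],None,fx=1.1,fy=1.1),cv2.resize(t[170:280,250:400],(400,330),interpolation=cv2.INTER_CUBIC)])[:,:,::-1])
```

```text
[ 0.61748945 -0.04859419  0.05530811] [-9.77116499  0.04837075 10.85398207] 47.731802391097965 19.057449689134955
```

View pics/w3.png

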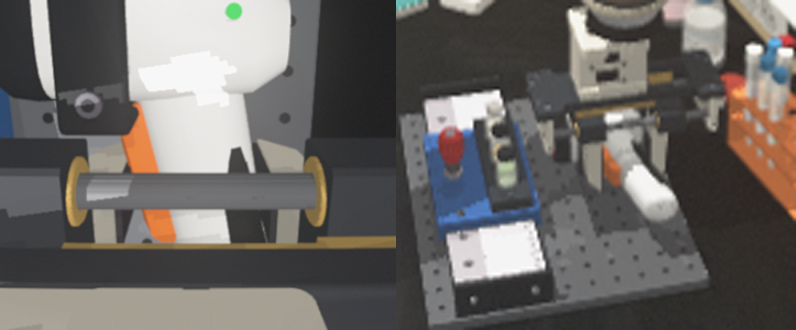

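The trigger has visibly turned, and the width is consistent with pad edges on leaning faces. I'll check it's at the stop by seeing whether more force changes the width.

Emit:
jog_arm(
  motion=[
    [[0,-0.002,0,0,0,0,0.4],[0,-0.002,0,0,0,0,0.4],[0,-0.002,0,0,0,0,0.4],[0,-0.002,0,0,0,0,0.4]],
  ],
  force=30,
)

```text
clock: 5.2
position: [0.6176, -0.0486, 0.0554]
ee_rot: [-2.389, -2.039, 0.002]
force: [-4.9, -2.5, 5.2]
width: 0.514
gripper_force: 31.0
```

Run:
```python
from h import *
s=observe();print(s["position"],s["force"],s["width"]*92,s["gripper_force"])
get_image("wrist")
m=silhouettes("reader_trigger","wrist")[0]["mask"];ys,xs=np.nonzero(m)
L=[];
for y in range(ys.min()+3,ys.max()-3):
    c=xs[ys==y]
    if len(c)>3: L.append(atz("wrist",(c.min(),y),.083)[:2])
L=np.array(L);print(len(L));k=np.polyfit(L[:,1],L[:,0],1);print("trigger front angle rel station y",np.arctan(k[0])-.156)
```

```text
[ 0.61757929 -0.04862217  0.05538296] [-4.93206377 -2.47936552  5.23013893] 47.30337125891467 31.016212049871683
87
trigger front angle rel station y -0.12000410346070023
```

The width barely changed (47.7 to 47.3 mm) from 18 to 30 N, so the trigger is on its end stop. I'll let it go and rise.

Emit:
jog_arm(
  motion=[
    [[0,-0.004,0,0,0,0,-0.5],[0,-0.004,0,0,0,0,-1],[0,-0.004,0,0,0,0,-1],[0,-0.004,0,0,0,0,-1],[0,-0.004,0,0,0,0,-1],[0,-0.004,0,0,0,0,-1],[0,-0.004,0,0,0,0,-1]],
  ],
  force=12,
)

```text
clock: 5.88
position: [0.6145, -0.0476, 0.0555]
ee_rot: [-2.39, -2.039, -0.0]
force: [-0.4, 0.1, -0.5]
width: 0.967
gripper_force: 0.0
```

Emit:
jog_arm(
  motion=[
    [[0,0,-0.02,0,0,0,-1],[0,0,-0.05,0,0,0,-1],[0,0,-0.09,0,0,0,-1],[0,0,-0.12,0,0,0,-1],[0,0,-0.12,0,0,0,-1]],
  ],
)

```text
clock: 6.3
position: [0.6179, -0.0486, 0.182]
ee_rot: [2.386, 2.034, 0.012]
force: [0.5, -0.5, 0.1]
width: 1.0
gripper_force: 0.0
```

Run:
```python
from h import *
s=observe();print(s["position"],s["force"],s["width"])
a=-.156;X=np.array([np.cos(a),np.sin(a)]);Y=np.array([-X[1],X[0]]);O=np.array([.5515,.021])
im=get_image("wrist");cv2.imwrite("pics/w4.png",im[:,:,::-1])
r=silhouettes("reader_trigger","wrist")[0];ys,xs=np.nonzero(r["mask"])
for y in (ys.min()+4,int(ys.mean()),ys.max()-5):
    p=atz("wrist",(xs[ys==y].min(),y),.083)[:2]-O;print("trig front",p@X,p@Y)
for r in silhouettes("index_knob","wrist")[:2]:
  p=atz("wrist",r["pixel"],.09)[:2]; print("knob",r["p"],p,(p-O)@X,(p-O)@Y)
k=O-.0965*X+.0015*Y
print(k)
plan([*k,.18],a+np.pi/2);plan([*k,.18],a-np.pi/2)
print(s["joints"])
```

```text
[ 0.61786191 -0.0485521   0.18200376] [ 0.52898787 -0.54488178  0.11423991] 1.0000333244395987
trig front 0.0519760681784846 -0.03085955822362717
trig front 0.04485469151605181 -0.05369312099385009
trig front 0.046425817865316236 -0.07602006113398527
knob 0.9 [0.45960216 0.03505813] -0.09296607711877886 -0.00039056833393955623
knob 0.72 [0.51228106 0.02926736] -0.04002717610017995 0.002073596163611418
[0.45640488 0.0374748 ]
shift [ 0.059  -0.1693 -0.0046] turn [ 5.0000e-04 -2.0000e-04 -1.5728e+00] clock 6.45
shift [ 0.059  -0.1693 -0.0046] turn [-2.0000e-04 -5.0000e-04  1.5688e+00] clock 6.45
[-0.36780205  0.49119595  0.53106275  1.68375329 -0.28306667  1.03383508
  0.09669836]
```

Emit:
jog_arm(
  motion=[
    [[0.0584,-0.1666,-0.005,0,0,-1.573,-1],[0.0584,-0.1666,-0.005,0,0,-1.573,-1],[0.0584,-0.1666,-0.005,0,0,-1.573,-1],[0.0584,-0.1666,-0.005,0,0,-1.573,-1],[0.0584,-0.1666,-0.005,0,0,-1.573,-1],[0.0584,-0.1666,-0.005,0,0,-1.573,-1],[0.0584,-0.1666,-0.005,0,0,-1.573,-1],[0.0584,-0.1666,-0.005,0,0,-1.573,-1],[0.0584,-0.1666,-0.005,0,0,-1.573,-1],[0.0584,-0.1666,-0.005,0,0,-1.573,-1]],
  ],
)

```text
clock: 7.28
position: [0.458, 0.0363, 0.1792]
ee_rot: [-0.734, -3.052, 0.002]
force: [-0.1, 1.4, -0.4]
width: 1.0
gripper_force: 0.0
```

Emit:
jog_arm(
  motion=[
    [[0,0,0,0,0,-0.4,-1],[0,0,0,0,0,-0.4,-1],[0,0,0,0,0,-0.4,-1],[0,0,0,0,0,-0.4,-1]],
  ],
)

```text
clock: 7.62
position: [0.4581, 0.0361, 0.1792]
ee_rot: [-0.114, -3.137, 0.001]
force: [0.8, 0.2, -0.4]
width: 1.003
gripper_force: 0.0
```

Run:
```python
from h import *
im=get_image("wrist");cv2.imwrite("pics/w5.png",im[:,:,::-1])
for r in silhouettes("index_knob","wrist")[:2]:
  ys,xs=np.nonzero(r["mask"]);print(r["p"],r["pixel"],xs.min(),xs.max(),ys.min(),ys.max(),atz("wrist",r["pixel"],.087)[:2])
print(observe()["position"],observe()["joints"])
plan([.459,.0365,.065],-.156+np.pi/2)
```

```text
0.56 [317.5, 197.3] 300 335 178 216 [0.45765413 0.03501694]
[0.45839663 0.03610782 0.17955729] [-0.37268435  0.2174698   0.21194179  2.03415161 -0.05816081  0.89746398
  1.36004612]
shift [-0.0008  0.0005  0.1146] turn [-0.0005 -0.0019  0.0745] clock 7.7167
```

View pics/w5.png

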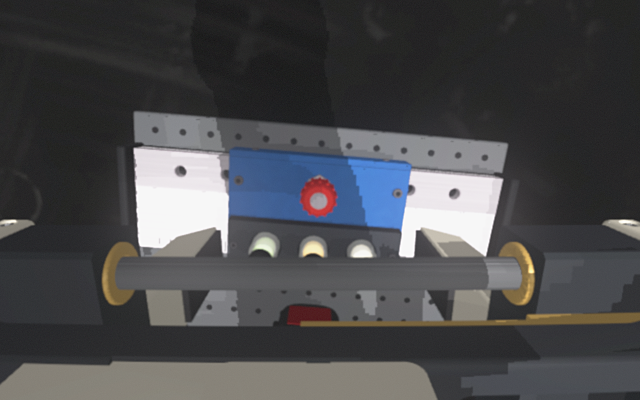

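The knob at (318,198) is centred under the gripper, and the white cap is on the right (+y). I'll go down, fixing the yaw on the way.

Emit:
jog_arm(
  motion=[
    [[-0.001,0,0.01,0,0,0.074,-1],[-0.001,0,0.035,0,0,0.074,-1],[-0.001,0,0.06,0,0,0.074,-1],[-0.001,0,0.085,0,0,0.074,-1],[-0.001,0,0.105,0,0,0.074,-1],[-0.001,0,0.115,0,0,0.074,-0.4],[-0.001,0,0.115,0,0,0.074,0],[-0.001,0,0.115,0,0,0.074,0.6],[-0.001,0,0.115,0,0,0.074,0.9],[-0.001,0,0.115,0,0,0.074,0.9]],
  ],
  force=15,
)

```text
clock: 8.55
position: [0.4608, 0.0363, 0.0663]
ee_rot: [0.241, 3.131, 0.001]
force: [-0.0, 0.3, 0.7]
width: 0.688
gripper_force: 0.0
```

Emit:
jog_arm(
  motion=[
    [[0,0,0,0,0,0,1],[0,0,0,0,0,0,1],[0,0,0,0,0,0,1],[0,0,0,0,0,0,1],[0,0,0,0,0,0,1],[0,0,0,0,0,0,1]],
  ],
  force=30,
)

```text
clock: 9.05
position: [0.4602, 0.0361, 0.0655]
ee_rot: [0.24, 3.132, 0.0]
force: [-1.1, 0.5, 1.2]
width: 0.263
gripper_force: 30.0
```

Run:
```python
from h import *
s=observe();print(s["position"],s["force"],s["width"]*92,s["gripper_force"])
plan([.459,.0365,.065],-.156+np.pi/2)
```

```text
[0.46015729 0.03612232 0.06553888] [-1.1045662   0.52918182  1.16065239] 24.223520677238344 30.007293820381165
shift [0.0012 0.0002 0.0005] turn [0.0001 0.0001 0.003 ] clock 9.05
```

Emit:
jog_arm(
  motion=[
    [[0,0,-0.004,0,0,0,1],[0,0,-0.008,0,0,0,1],[0,0,-0.011,0,0,0,1],[0,0,-0.0135,0,0,0,1],[0,0,-0.0135,0,0,0,1],[0,0,-0.0135,0,0,0,1],[0,0,-0.0135,0,0,0,1]],
  ],
  force=35,
)

```text
clock: 9.63
position: [0.4601, 0.0361, 0.0789]
ee_rot: [0.24, 3.132, -0.0]
force: [1.1, -0.3, -6.6]
width: 0.264
gripper_force: 35.0
```

Run:
```python
from h import *
s=observe();print(s["position"],s["force"],s["width"]*92,s["gripper_force"])
a=-.156;Y=np.array([-np.sin(a),np.cos(a)])
p=s["position"][:2]-.04*Y;plan([*p,s["position"][2]],a+np.pi/2)
```

```text
[0.46008306 0.03612727 0.07887346] [ 1.13522892 -0.2548647  -6.63037171] 24.332660129174254 34.99892592430115
shift [ 0.0001 -0.04    0.    ] turn [-0.      0.      0.0031] clock 9.6333
```

Emit:
jog_arm(
  motion=[
    [[0,-0.002,0,0,0,0.003,1],[0,-0.006,0,0,0,0.003,1],[0,-0.011,0,0,0,0.003,1],[0,-0.017,0,0,0,0.003,1],[0,-0.023,0,0,0,0.003,1],[0,-0.029,0,0,0,0.003,1],[0,-0.034,0,0,0,0.003,1],[0,-0.038,0,0,0,0.003,1],[0,-0.04,0,0,0,0.003,1],[0,-0.04,0,0,0,0.003,1]],
  ],
  force=35,
)

```text
clock: 10.47
position: [0.4538, -0.0043, 0.0789]
ee_rot: [-0.246, -3.132, 0.001]
force: [0.1, -1.2, -6.7]
width: 0.265
gripper_force: 35.0
```

Run:
```python
from h import *
s=observe();print(s["position"],s["force"],s["width"]*92,s["gripper_force"])
a=-.156;X=np.array([np.cos(a),np.sin(a)]);Y=np.array([-X[1],X[0]])
d=s["position"][:2]-[.46008,.03613];print(d@X,d@Y)
```

```text
[ 0.45375506 -0.00434322  0.07894642] [ 0.12861066 -1.24567879 -6.67918262] 24.38523254780238 34.99886155128479
4.010976452419282e-05 -0.04096443527604487
```

Emit:
jog_arm(
  motion=[
    [[0,0.0008,0,0,0,0,1],[0,0.0008,0.003,0,0,0,1],[0,0.0008,0.006,0,0,0,1],[0,0.0008,0.009,0,0,0,1],[0,0.0008,0.012,0,0,0,1],[0,0.0008,0.0135,0,0,0,1],[0,0.0008,0.014,0,0,0,1],[0,0.0008,0.014,0,0,0,1]],
  ],
  force=35,
)

```text
clock: 11.13
position: [0.4541, -0.0025, 0.0654]
ee_rot: [-0.245, -3.132, -0.001]
force: [-3.2, -1.4, 7.8]
width: 0.267
gripper_force: 35.0
```

Run:
```python
from h import *
s=observe();print(s["position"],s["force"],s["width"]*92,s["gripper_force"])
a=-.156;X=np.array([np.cos(a),np.sin(a)]);Y=np.array([-X[1],X[0]])
d=s["position"][:2]-[.46008,.03613];print(d@X,d@Y)
t=get_image("side").copy();u=get_image("top").copy()
cv2.imwrite("pics/f.png",np.hstack([cv2.resize(v,(400,400),interpolation=cv2.INTER_CUBIC) for v in (t[170:290,240:360],u[160:280,260:380])])[:,:,::-1])
```

```text
[ 0.45409219 -0.00252543  0.06543354] [-3.23421303 -1.36580575  7.84395573] 24.578696316774497 35.00139355659485
9.072358755371891e-05 -0.03911634041909959
```

View pics/f.png

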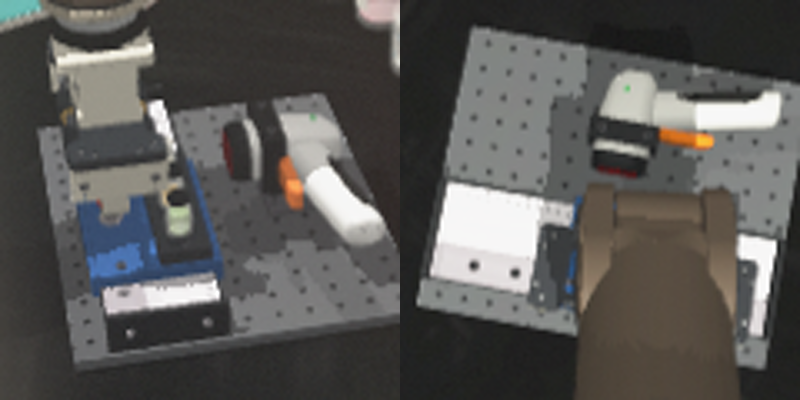

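The TCP is back at the grasp height (65.4 mm against 65.5 mm) with 7.8 N of upward contact, so the pin is home. The side view shows the green vial upright at about (178,212) and the trigger released. I'll ease the push, hold, and check the vials from the wrist.

Emit:
jog_arm(
  motion=[
    [[0,0,-0.0002,0,0,0,1],[0,0,-0.0002,0,0,0,1],[0,0,-0.0002,0,0,0,1],[0,0,-0.0002,0,0,0,1],[0,0,-0.0002,0,0,0,1]],
  ],
)

```text
clock: 11.65
position: [0.4541, -0.0025, 0.0655]
ee_rot: [-0.245, -3.132, -0.0]
force: [-4.1, -1.5, 6.4]
width: 0.263
gripper_force: 35.0
```

Run:
```python
from h import *
s=observe();print(s["position"],s["force"],s["width"]*92)
im=get_image("wrist");cv2.imwrite("pics/w6.png",im[:,:,::-1])
```

```text
[ 0.45409744 -0.00251244  0.06545907] [-4.0992548  -1.49838557  6.3875358 ] 24.21068075464235
```

View pics/w6.png

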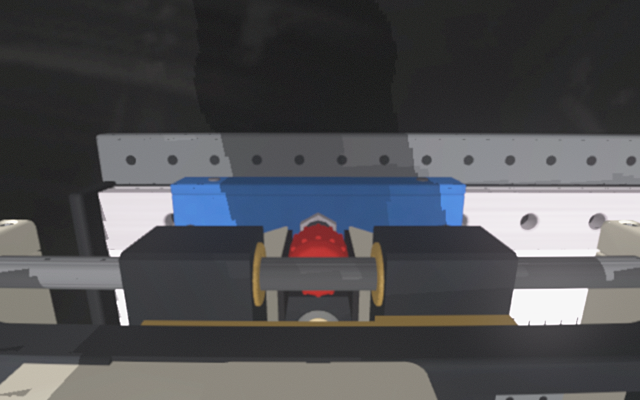

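The wrist view shows the fingers closed on the red knob at (318,262), level over the carriage, and nothing disturbed in view. I'm handing the job in.

```bash
python3 -c "
from cell import *
print(sign_off())"
```

```text
the job is handed in; nothing more can be done
None
```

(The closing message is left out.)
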